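# Slide the drilled shelf board out over the desk edge and pin it down

### The arm

A 7-joint arm with a two-finger parallel gripper is mounted at the origin on the work surface. World frame = base frame: x ahead of the robot, y to its left, z up, the work surface at z = 0. Lengths are in m, angles in rad, forces in N, time in s.
With the tool pointing down it reaches from about 0.425 to 0.875 m from the base axis. Payload 4.7 kg.
Tool frame: the origin (TCP) lies on the centre line of the jaws, within the pads' length; the fingertips stand 8 mm ahead of it and the grasp point (between the pads) lies 11 mm behind it; z points along the fingers, y is the direction in which the jaws open and shut (so a half turn about z gives the same grasp; the last joint's range is limited). The gripper opens to 87 mm and grips with 3 to 60 N. Pads are 19 mm wide; open, the fingers measure 117 mm over their backs; the gripper's body (75 mm by 190 mm) begins 51 mm behind the grasp point.
Start: joints at [-1.196, 0.321, -0.07, 1.45, 0.023, 1.371, -0.057], TCP at [0.229, 0.608, 0.231] pointing down, gripper open.
Joint ranges: [-2.86, 2.86], [-0.3, 2.09], [-1.38, 1.24], [0.06, 2.45], [-1.56, 4.7], [0.09, 2.05], [-2.69, 2.69]. Speed limits (rad/s): [2.57, 2.57, 3.14, 3.14, 3.14, 3.14, 3.14].

### API

Orientations are given as a rotation vector (axis times angle).
In Python, from bench import status, optics, order gives the robot as it stands.
- The arm moves only by the tool step_arm, never from a script. Its argument "rows" is a list of rows, each a list of 3 entries, a list of its own where there are three numbers: the turn, a rotation vector about the tool's x, y, z in degrees, then the shift along the tool's x, y, z in mm, then the finger opening in mm, from 0 to 87. A call has 1 to 12 rows; each row shifts and turns the pose as measured when the row begins, along the tool's axes as they then stand; what a row does not reach is not made up. A row lasts 1/12 s, in which the tool goes at most 41.7 mm and 7.16 degrees, less where a joint would pass 70% of its speed; a pose out of reach is approached as far as the arm can. A call is refused whole if a number of a shift passes 41.7 or a number of a turn 7.16, either way. A call with a gripper value outside its range is refused whole. The fingers move at their own pace and stop on an object; "grip_force" is the grip in N (left out, the last holds). Time passes only in rows, so rows that do not move let the fingers close. It gives the time, the measured TCP pose, the force and the opening at its end, in the units of the state.
- status.get_state(): the state, without advancing time (a new reading comes with each control period).
- optics.get_image(name): name is "side" or "top"; returns a dict with "frame" (480x640x3 uint8, red, green, blue), "range_z" (480x640 float32, m along the optical axis (not along the pixel's ray), 0 where there is no reading), "K" (3x3 intrinsics, pixels), "R" (3x3) and "t" (3): a world point X has camera coordinates R X + t. Camera axes: x right, y down, z forward; pixel columns grow to the right and rows downward; lengths in m; the calibration is good to about 2 mm. A picture is of the moment at which its call begins.
- order.close_job(): hands the job in, once; it reports no verdict.
The state is a dict: "time": time; "joint_positions": joint angles; "qd": joint speeds; "joint_torque": joint torques, N m; "position": TCP position; "tool_rot": TCP orientation; "ft_force": force on the tool from outside, world axes, zero at the start; "torque": the same for the moment, N m; "grip_width": opening from 0.0 (shut) to 1.0 (fully open).
Only numpy, scipy, OpenCV 4.12 (cv2) and the standard library are available. Lean on these libraries where they do the work, as an engineer would, in place of code of your own. Each camera call takes 0.05 s, during which the arm holds its last target.

### The job

Slide the white shelf board with the three bolt holes along the desk, holes first, until it sticks out 4 cm past the long edge of the desk farthest from the robot, square with that edge, so that bolts can go in from underneath. Then press the board down onto the desk with the fingertips and finish while still holding it firmly down. Do not pick the board up, and leave the rail, the tools, the mug and the tray of bolts where they lie.

Things in the scene. Friction and masses are not known exactly. Their poses are not given: they have to be found in the camera images.
- board: the shelf board: flat white laminate panel, 120 mm (x) by 200 mm (y), 8 mm thick, about 0.16 kg, loose on the desk, turned up to 20 degrees. Origin: centre of its underside, z up. Its x axis points to the long side with the three 10 mm through holes (centres 18 mm in from that side, at y = -70, 0, +70 mm), which faces the far desk edge. It can be pushed along by its other, plain long side
- board_front (a point): middle of the board's long side next to the holes, at half thickness (60 mm along the board's x from its origin, 4 mm above its underside); axes as the board's. How far this point lies beyond the desk's origin along the desk's x is the overhang
- desk: the fixed matte black desk, its flat top 860 mm deep, 1640 mm wide and 25 mm thick. Origin: on the straight long edge farthest from the robot, at the middle of that edge and the height of the top surface (z = 0). Its x axis points straight out over the edge, y runs along the edge, z up. Place and angle of the edge vary by some cm and up to 5 degrees from run to run
- rail: a plain white laminate rail without holes, 60 mm (x) by 220 mm (y) by 12 mm, loose on the desk beside the board; it may lie to the left or the right of the board. To be left alone. Origin: centre of its underside
- hex_keys: folding hex key set in a grey holder, 98 by 34 by 26 mm, long side along its x, one key folded out to 98 mm from its origin along +x, loose on the desk between board and rail. To be left alone. Origin: centre of its underside
- mug: white ceramic mug of wooden dowels, 82 mm across, 95 mm high (dowels stand to about 103 mm), handle on its +y side out to 74 mm, loose. To be left alone. Origin: centre of its underside
- hammer: steel tack hammer lying flat, 235 mm long along its x with the head at +x (head 133 mm across along y), 18 mm high, loose. To be left alone. Origin: on the desk at mid length
- bolt_tray: clear plastic tray of bolts, 110 mm (x) by 80 mm (y) by 24 mm, loose. To be left alone. Origin: centre of its underside
- tape: grey and black tape measure standing on its base, 66 mm (x, plus a 24 mm mouth at -x) by 36 mm by 62 mm high, loose. To be left alone. Origin: centre of its underside

How it is judged:
By the outcome, as a careful person would: the job done as asked, in the order asked, and still so for the second after the job is handed in, while the arm keeps its last pose, push and grip.
It also fails if it takes over 48 s, if anything falls off the work surface, if the arm or the gripper's body presses on something with over 40 N, if the wrist force passes 120 N, or if a joint passes its speed limit or range.

## Working session

There is one attempt and no reset: what is moved stays moved. The work goes in short steps, Python scripts to look and compute and a tool call to move; the robot and the scene stay as the last step left them, time stands still between calls to the robot, and variables do not carry over. Pictures are saved under pics/ and viewed, and the job is handed in when it is done.

Besides the shell and the picture viewer there is one more tool, called after "Request:" by a JSON object that holds its "fn" and its "kwargs". step_arm: Moves the arm, as the interface text tells. Its arguments: {"type":"object","properties":{"rows":{"type":"array"},"grip_force":{"type":"number"}},"required":["rows"]}

```bash
mkdir -p pics; ls
python3 - <<'E'
from bench import status, optics
import cv2, numpy as np
s=status.get_state(); print(s)
for n in ["top","side"]:
    d=optics.get_image(n)
    cv2.imwrite(f"pics/{n}0.png",d["frame"][:,:,::-1])
    np.savez(f"{n}0.npz",**d)
    print(n,d["K"],d["R"],d["t"])
E
```

```text
pics
{'time': 0.0, 'joint_positions': array([-1.19590872,  0.32180392, -0.07008485,  1.45171172,  0.02264478,
        1.37078985, -0.05690282]), 'qd': array([ 2.17006154e-03, -2.72934619e-03,  4.82682733e-04, -3.89758315e-04,
        7.04954114e-04, -2.40272553e-05,  4.46659674e-04]), 'joint_torque': array([ 6.39488599e-05, -4.91297007e+01, -4.04020138e-01, -3.12524164e+01,
       -6.38593454e-02,  4.38009342e-02,  1.76032217e-04]), 'position': array([0.22932341, 0.60761217, 0.22945547]), 'tool_rot': array([-5.63560352e-01, -3.09042401e+00,  3.00856902e-03]), 'ft_force': array([ 0.36078344,  0.33821901, -1.02478665]), 'torque': array([0.01027236, 0.02906677, 0.02505173]), 'grip_width': 0.9987152591361523}
top [[485.36763346   0.         317.08519683]
 [  0.         485.36763346 236.18371637]
 [  0.           0.           1.        ]] [[ 0.02442965 -0.99964493  0.01064021]
 [-0.99613357 -0.02523951 -0.0841479 ]
 [ 0.08438657 -0.00854337 -0.99639647]] [-0.02754078  0.48133693  1.28778771]
side [[467.81001903   0.         321.52369832]
 [  0.         467.81001903 242.87292962]
 [  0.           0.           1.        ]] [[ 0.99686315 -0.07822216  0.01204763]
 [-0.04191087 -0.65086359 -0.75803698]
 [ 0.06713666  0.75515421 -0.65210029]] [-0.46443885  0.02951744  1.21490936]
```

View pics/top0.png

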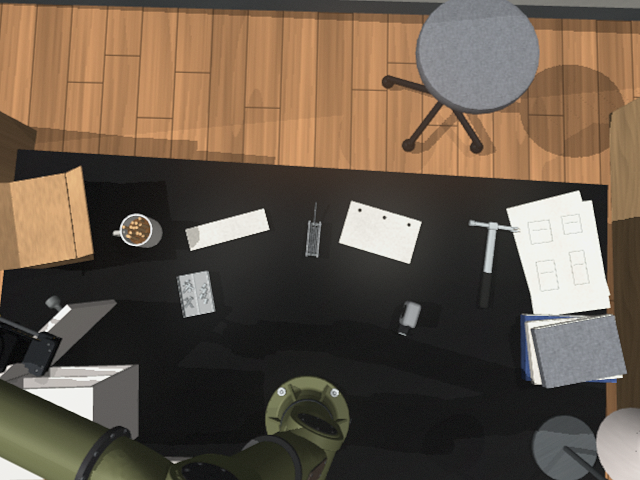

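View pics/side0.png

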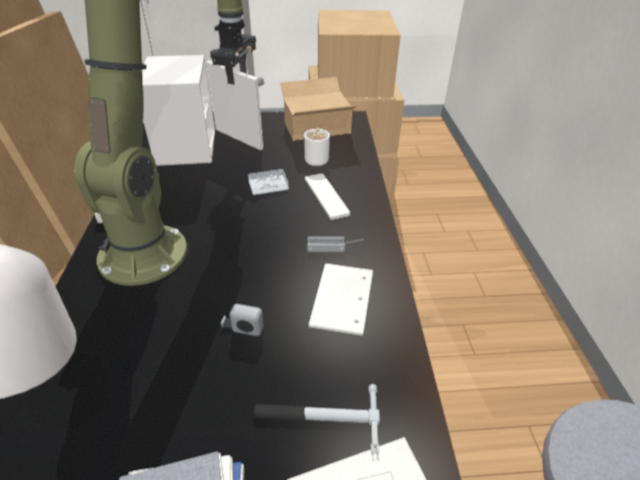

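The top view shows the board around (380,232) px. Its holes run from (360,210) to (410,225), towards the far edge, and the desk edge runs from about (17,150) to (607,185). The hex keys are left of the board at (314,235), the tape is below it at (410,317), and the hammer is to its right. Next I'll measure positions.

```bash
cat > h.py <<'E'
import cv2, numpy as np
from scipy import ndimage
def cast(d,px,z):
    px=np.atleast_2d(np.asarray(px,float)); K,R,t=d["K"],d["R"],d["t"]
    r=(np.linalg.inv(K)@np.c_[px,np.ones(len(px))].T).T@R   # R^T ray
    c=-R.T@t
    return c+r*((z-c[2])/r[:,2])[:,None]
def project(d,X):
    X=np.atleast_2d(X); p=(d["K"]@(d["R"]@X.T+d["t"][:,None])).T
    return p[:,:2]/p[:,2:]
def board(d,seed,z=0.008,th=120):
    f=d["frame"].astype(int); m=((f.min(2)>th)).astype(np.uint8)
    n,l=cv2.connectedComponents(m); m=(l==l[seed[1],seed[0]]).astype(np.uint8)
    cs,h=cv2.findContours(m,cv2.RETR_CCOMP,cv2.CHAIN_APPROX_NONE)
    o=max(cs,key=cv2.contourArea)[:,0,:]
    w=cast(d,o,z)[:,:2]
    rect=cv2.minAreaRect((w*1000).astype(np.float32))
    filled=np.zeros_like(m); cv2.drawContours(filled,[o.reshape(-1,1,2)],-1,1,-1)
    g=255-f.min(2); hol=(filled==1)&(m==0)
    hl,hn=ndimage.label(hol); hc=[]
    for i in range(1,hn+1):
        if (hl==i).sum()>=2:
            c=ndimage.center_of_mass(hl==i); hc.append((c[1],c[0]))
    return m,w,rect,np.array(hc)
def edge(d,name):
    f=cv2.cvtColor(d["frame"],cv2.COLOR_RGB2HSV); fl=((f[...,0]<25)&(f[...,1]>60)&(f[...,2]>50))
    pts=[]
    if name=="top":
        for c in range(110,590,4):
            rr=[r for r in range(130,200) if not fl[r:r+6,c].any() and fl[r-6:r,c].all()]
            if rr: pts.append((c,rr[0]-0.5))
    else:
        for r in range(225,400,3):
            cc=[c for c in range(370,450) if fl[r,c:c+6].all() and not fl[r,c-6:c].any()]
            if cc: pts.append((cc[0]-0.5,r))
    w=cast(d,pts,0.0)[:,:2]
    for _ in range(5):
        vx,vy,x0,y0=cv2.fitLine((w*1000).astype(np.float32),cv2.DIST_HUBER,0,.01,.01).ravel()
        e=(w[:,0]*1000-x0)*vy-(w[:,1]*1000-y0)*vx
        k=abs(e)<3*max(1,np.median(abs(e))); 
        if k.all(): break
        w=w[k]
    s=-np.sign(vy) or 1; 
    return dict(p=np.array([x0,y0]),dir=np.array([vx,vy])*(1 if vy>0 else -1),n=len(w),rms=e.std())
E
python3 - <<'E'
from h import *
for n,seed in [("top",(380,235)),("side",(335,300))]:
    d=dict(np.load(n+"0.npz"))
    m,w,rect,hc=board(d,seed)
    print(n,rect,cv2.boxPoints(rect).round(1).tolist())
    if len(hc): print("holes",hc.round(1).tolist(),(cast(d,hc,.008)*1000).round(1).tolist())
    e=edge(d,n); print(e,"ang",np.degrees(np.arctan2(-e["dir"][0],e["dir"][1])))
    print("x at y=-.16:",e["p"][0]+(-160-e["p"][1])*e["dir"][0]/e["dir"][1])
E
```

```text
top ((499.6455078125, -186.56072998046875), (202.49493408203125, 122.2773666381836), 74.75228118896484) [[414.0, -268.20001220703125], [532.0, -300.29998779296875], [585.2999877929688, -105.0], [467.29998779296875, -72.80000305175781]]
holes [[359.3, 210.0], [383.9, 217.1], [408.4, 224.2]] [[557.7, -129.3, 8.0], [539.8, -196.9, 8.0], [522.1, -264.3, 8.0]]
{'p': array([673.4326 , -56.94207], dtype=float32), 'dir': array([0.03530479, 0.9993766 ], dtype=float32), 'n': 52, 'rms': np.float64(0.7841229167252913)} ang -2.0232363
x at y=-.16: 669.79193
side ((499.85015869140625, -188.00657653808594), (213.28121948242188, 125.43019104003906), 74.70362091064453) [[411.20001220703125, -274.29998779296875], [532.2000122070312, -307.3999938964844], [588.5, -101.69999694824219], [467.5, -68.5999984741211]]
{'p': array([ 670.2811 , -107.05448], dtype=float32), 'dir': array([0.03606367, 0.9993495 ], dtype=float32), 'n': 33, 'rms': np.float64(0.9991127986054814)} ang -2.0667446
x at y=-.16: 668.3705
```

The two views agree. The board's yaw is about -15.3°, the desk edge's is about -2.0°, and the front point is 110 mm short of the edge. I'll push with the open fingers spread along the plain long side. First I'll arc over to behind the board.

Request:
{"fn": "step_arm", "kwargs": {"rows": [[[0,0,0],[-34,-12,0],87],[[0,0,0],[-34,-12,0],87],[[0,0,0],[-34,-12,0],87],[[0,0,0],[-34,-12,0],87],[[0,0,0],[-34,-12,0],87],[[0,0,0],[-34,-12,0],87],[[0,0,0],[-34,-12,0],87],[[0,0,0],[-34,-12,0],87]]}}

```text
time: 0.77
position: [0.4459, 0.4233, 0.2228]
tool_rot: [-0.525, -3.086, 0.009]
ft_force: [1.1, 1.0, 0.1]
grip_width: 0.994
```

Request:
{"fn": "step_arm", "kwargs": {"rows": [[[0,0,0],[-17,-22,0],87],[[0,0,0],[-17,-22,0],87],[[0,0,0],[-17,-22,0],87],[[0,0,0],[-17,-22,0],87],[[0,0,0],[-17,-22,0],87],[[0,0,0],[-17,-22,0],87],[[0,0,0],[-17,-22,0],87],[[0,0,0],[-17,-22,0],87],[[0,0,0],[-17,-22,0],87],[[0,0,0],[-17,-22,0],87]]}}

```text
time: 1.6
position: [0.5381, 0.1412, 0.2178]
tool_rot: [-0.535, -3.081, 0.019]
ft_force: [0.6, -0.0, -0.4]
grip_width: 0.999
```

```bash
cat >> h.py <<'E'
def goto(xy,yaw,z):
    """tool-frame deltas to TCP at xy (m), tool y axis at yaw deg from world y"""
    from bench import status
    from scipy.spatial.transform import Rotation as Ro
    s=status.get_state(); R=Ro.from_rotvec(s["tool_rot"])
    c,sn=np.cos(np.radians(yaw)),np.sin(np.radians(yaw))
    T=np.array([[-c,-sn,0],[-sn,c,0],[0,0,-1]]).T if 0 else np.column_stack([[-c,-sn,0],[-sn,c,0],[0,0,-1]])
    dp=R.inv().apply(np.r_[xy,z]-s["position"])*1000
    dr=np.degrees((R.inv()*Ro.from_matrix(T)).as_rotvec())
    print("t",round(s["time"],2),"pos",s["position"].round(4),"F",s["ft_force"].round(1),"M",s["torque"].round(2),"grip",round(s["grip_width"],3))
    print("yaw",np.degrees(np.arctan2(-R.as_matrix()[0,1],R.as_matrix()[1,1])).round(2),"shift",dp.round(1),"turn",dr.round(2), "q",s["joint_positions"].round(2))
E
python3 -c "
from h import *
goto((.412,-.163),-15.3,.2)"
```

```text
t 1.6 pos [0.5381 0.1412 0.2178] F [ 0.6 -0.  -0.4] M [ 0.03 -0.04  0.02] grip 0.999
yaw -19.69 shift [  16.  -328.6   22.8] turn [-0.81 -0.75 -4.4 ] q [-0.55  0.14  0.27  1.7  -0.03  1.32  0.95]
```

Request:
{"fn": "step_arm", "kwargs": {"rows": [[[0,0,-1],[-1,-27,3],87],[[0,0,-1],[-1,-27,3],87],[[0,0,-1],[-1,-27,3],87],[[0,0,-1],[-1,-27,3],87],[[-0.4,-0.4,0],[0,-27,3],87],[[-0.4,-0.4,0],[0,-27,3],87],[[0,0,0],[2,-27,3],87],[[0,0,0],[4,-27,3],87],[[0,0,0],[4,-27,3],87],[[0,0,0],[4,-27,3],87],[[0,0,0],[4,-27,3],87],[[0,0,0],[0,-27,3],87]]}}

```text
time: 2.6
position: [0.4252, -0.1824, 0.1786]
tool_rot: [-0.428, -3.11, 0.0]
ft_force: [0.9, 0.2, -0.7]
grip_width: 1.002
```

```bash
python3 -c "
from h import *
goto((.412,-.163),-15.3,.06)"
```

```text
t 2.6 pos [ 0.4252 -0.1824  0.1786] F [ 0.9  0.2 -0.7] M [-0.04 -0.06 -0.01] grip 1.002
yaw -15.66 shift [ 17.7  15.1 118.7] turn [-0.03 -0.14 -0.36] q [-0.24 -0.07  0.56  1.98  0.04  1.22  1.61]
```

Request:
{"fn": "step_arm", "kwargs": {"rows": [[[0,0,-0.4],[6,5,14],87],[[0,0,0],[6,5,14],87],[[0,0,0],[5,5,14],87],[[0,0,0],[0,0,14],87],[[0,0,0],[0,0,14],87],[[0,0,0],[0,0,14],87],[[0,0,0],[0,0,14],87],[[0,0,0],[0,0,14],87],[[0,0,0],[0,0,7],87],[[0,0,0],[0,0,0],87]]}}

```text
time: 3.43
position: [0.4059, -0.1706, 0.053]
tool_rot: [-0.441, -3.106, 0.0]
ft_force: [-0.4, -0.2, 0.5]
grip_width: 1.002
```

```bash
python3 -c "
from h import *
goto((.412,-.163),-15.3,.013)
from bench import optics
for n in ['top','side']:
    d=optics.get_image(n); cv2.imwrite(f'pics/{n}1.png',d['frame'][:,:,::-1])"
```

```text
t 3.43 pos [ 0.4059 -0.1706  0.053 ] F [-0.4 -0.2  0.5] M [-0.    0.09 -0.03] grip 1.002
yaw -16.16 shift [-3.9  9.1 40. ] turn [-0.03 -0.23 -0.86] q [-0.23  0.05  0.58  2.16 -0.03  0.94  1.66]
```

View pics/side1.png

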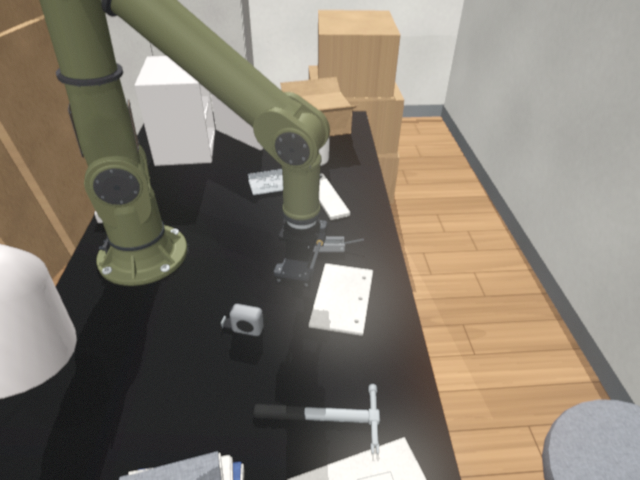

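The side view shows the gripper low behind the board, around (300,262), clear of the hex keys at (327,243) and the tape at (245,320). Now the top view.

View pics/top1.png

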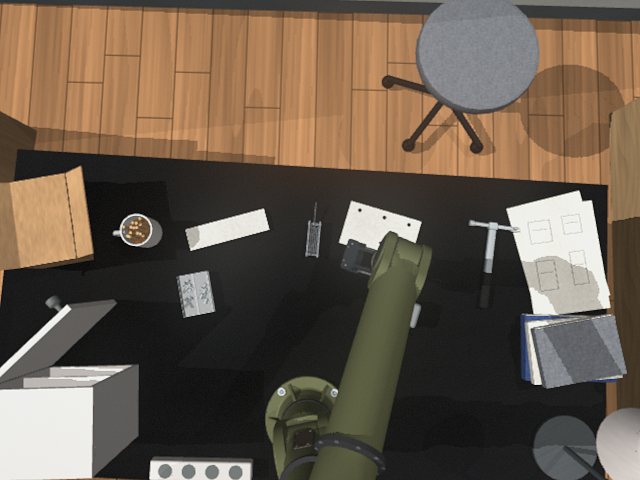

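```bash
python3 -c "
from h import *
d=dict(np.load('top0.npz'))
print((cast(d,[[314,258],[307,225],[321,225],[317,204],[420,302],[398,334]],.01)*1000).round(0))"
```

```text
[[ 423.   -9.   10.]
 [ 513.   13.   10.]
 [ 514.  -26.   10.]
 [ 571.  -13.   10.]
 [ 312. -297.   10.]
 [ 226. -239.   10.]]
```

The top view shows the wrist over the board's rear side at (370,255) and the front holes still visible. There is room all round, so I'll lower behind the board.

Request:
{"fn": "step_arm", "kwargs": {"rows": [[[0,0,-0.8],[0,0,10],87],[[0,0,0],[0,-3,10],87],[[0,0,0],[0,0,10],87],[[0,0,0],[0,0,6],87],[[0,0,0],[0,0,2],87],[[0,0,0],[0,0,0],87]]}}

```text
time: 4.03
position: [0.4096, -0.175, 0.0174]
tool_rot: [0.42, 3.108, 0.0]
ft_force: [-1.2, 0.0, -0.5]
grip_width: 1.001
```

```bash
python3 -c "
from h import *
goto((.430,-.172),-15.3,.012)"
```

```text
t 4.03 pos [ 0.4096 -0.175   0.0174] F [-1.2  0.  -0.5] M [ 0.02  0.08 -0.04] grip 1.001
yaw -15.37 shift [-18.8   8.3   5.5] turn [ 0.05  0.31 -0.07] q [-0.21  0.12  0.58  2.19 -0.09  0.85  1.73]
```

Request:
{"fn": "step_arm", "kwargs": {"rows": [[[0,0,0],[0,5,3],87],[[0,0.3,0],[-4,5,2],87],[[0,0,0],[-5,2,0],87],[[0,0,0],[-5,0,0],87],[[0,0,0],[-3,0,0],87],[[0,0,0],[0,0,0],87]]}}

```text
time: 4.53
position: [0.4324, -0.1666, 0.0127]
tool_rot: [0.418, 3.113, 0.002]
ft_force: [-1.1, 0.5, -0.3]
grip_width: 1.002
```

```bash
python3 -c "
from h import *
goto((.433,-.169),-15.3,.012)"
```

```text
t 4.53 pos [ 0.4324 -0.1666  0.0127] F [-1.1  0.5 -0.3] M [-0.    0.17  0.03] grip 1.002
yaw -15.31 shift [-1.2 -2.2  0.7] turn [ 0.08  0.05 -0.01] q [-0.22  0.18  0.56  2.14 -0.13  0.85  1.73]
```

Request:
{"fn": "step_arm", "kwargs": {"rows": [[[0,0,0],[-5,0,0],87],[[0,0,0],[-6,0,0],87],[[0,0,-1],[-7,0,0],87],[[0,0,-1.2],[-7,0,0],87],[[0,0,-1.2],[-7,0,0],87],[[0,0,-1.2],[-7,0,0],87],[[0,0,-1.2],[-7,0,0],87],[[0,0,-1.2],[-7,0,0],87],[[0,0,-1.2],[-7,0,0],87],[[0,0,-1.2],[-7,0,0],87]]}}

```text
time: 5.37
position: [0.5013, -0.1835, 0.0121]
tool_rot: [-0.144, -3.134, -0.002]
ft_force: [-0.7, -0.1, 1.9]
grip_width: 0.999
```

```bash
python3 -c "
from h import *
goto((.433,-.169),-2,.012)
from bench import optics
for n in ['top','side']:
    d=optics.get_image(n); cv2.imwrite(f'pics/{n}2.png',d['frame'][:,:,::-1])"
```

```text
t 5.37 pos [ 0.5013 -0.1835  0.0121] F [-0.7 -0.1  1.9] M [-0.    0.35 -0.  ] grip 0.999
yaw -5.27 shift [69.3  8.2  0.4] turn [ 0.08 -0.24 -3.27] q [-0.15  0.33  0.52  1.97 -0.2   0.9   1.95]
```

View pics/side2.png

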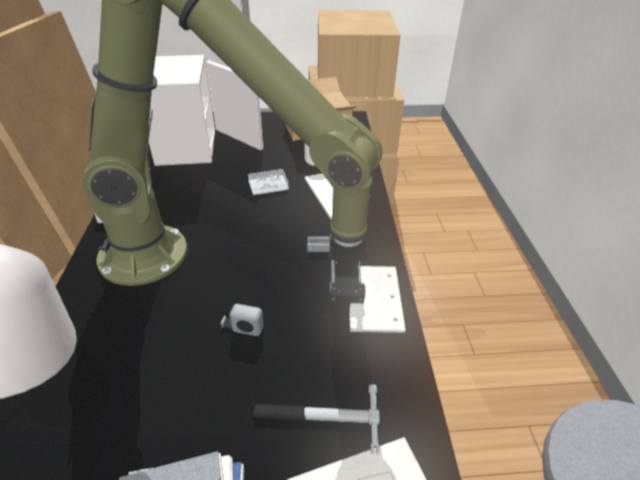

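View pics/top2.png

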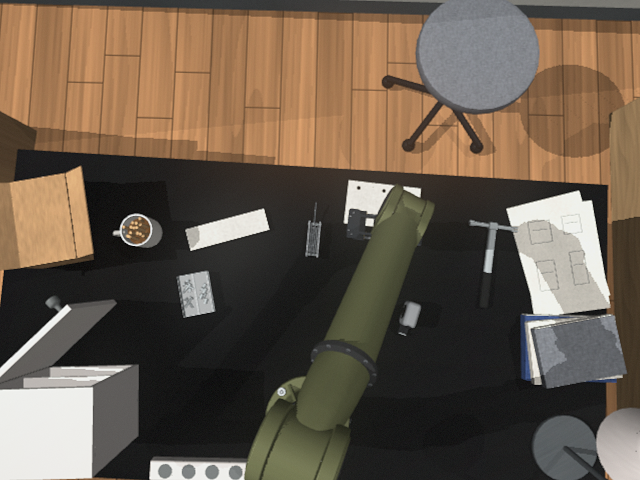

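Board and fingers turned together: the side view shows the board at (378,298), nearly parallel to the edge. I'll push most of the rest, then re-measure.

Request:
{"fn": "step_arm", "kwargs": {"rows": [[[0,0,-0.8],[-6,0,0],87],[[0,0,-0.8],[-6,0,0],87],[[0,0,-0.8],[-6,0,0],87],[[0,-0.2,-0.8],[-6,0,0],87],[[0,0,0],[-6,0,0],87],[[0,0,0],[-6,0,0],87],[[0,0,0],[-6,0,0],87],[[0,0,0],[-6,0,0],87],[[0,0,0],[-4,0,0],87],[[0,0,0],[-2,0,0],87]]}}

```text
time: 6.3
position: [0.5608, -0.1858, 0.0117]
tool_rot: [-0.048, -3.141, -0.003]
ft_force: [-1.3, 0.7, 0.9]
grip_width: 0.998
```

```bash
cat > look.py <<'E'
from h import *
import sys
from bench import optics
k=sys.argv[1]
goto((.58,-.19),-2.04,.012)
for n in ['top','side']:
    d=optics.get_image(n); cv2.imwrite(f'pics/{n}{k}.png',d['frame'][:,:,::-1]); np.savez(f'{n}{k}.npz',**d)
E
python3 look.py 3
```

```text
t 6.3 pos [ 0.5608 -0.1858  0.0117] F [-1.3  0.7  0.9] M [-0.01  0.36 -0.01] grip 0.998
yaw -1.76 shift [-19.3  -3.6  -0.3] turn [ 0.1  -0.02  0.28] q [-0.12  0.43  0.48  1.83 -0.24  0.94  2.01]
```

View pics/side3.png

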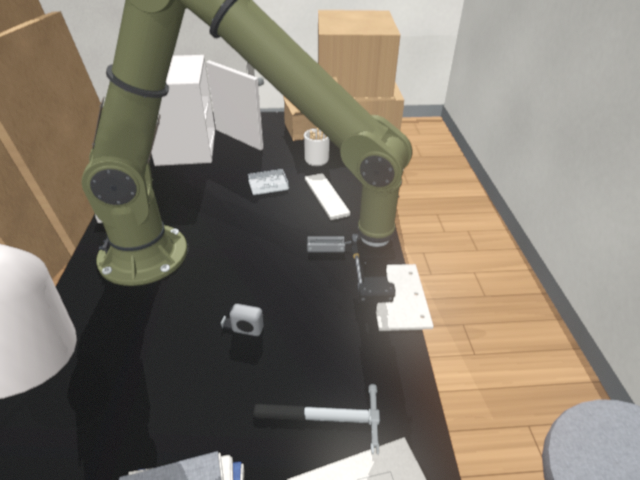

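View pics/top3.png

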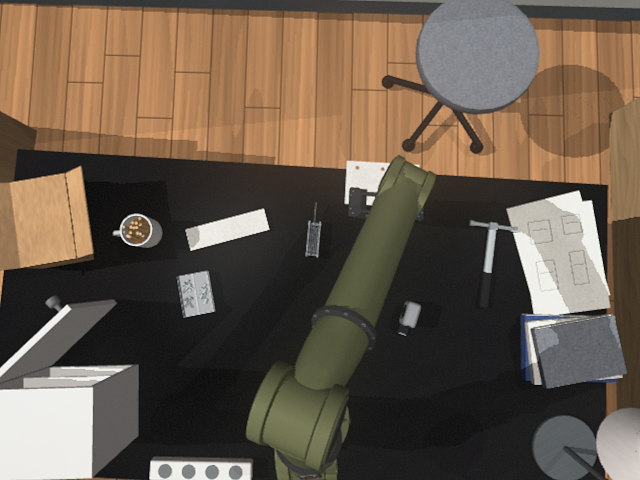

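The side view shows the board past the edge. Its front side runs from (416,265) to (432,327), and the holes hang over the floor. Next I'll fit the front side and the edge in both views.

```bash
cat > meas.py <<'E'
from h import *
import sys
k=sys.argv[1]
def fit(w):
    w=(w[:,:2]*1000).astype(np.float32)
    for _ in range(4):
        vx,vy,x0,y0=cv2.fitLine(w,cv2.DIST_HUBER,0,.01,.01).ravel()
        e=(w[:,0]-x0)*vy-(w[:,1]-y0)*vx; w=w[abs(e)<max(1,2.5*np.median(abs(e)))]
    if vy<0: vx,vy=-vx,-vy
    return x0,y0,vx,vy,len(w),e.std()
def at(f,y): return f[0]+(y-f[1])*f[2]/f[3]
for n in ["top","side"]:
    d=dict(np.load(f"{n}{k}.npz")); d0=dict(np.load(f"{n}0.npz"))
    m=d["frame"].min(2).astype(float)   # white high, wood blue channel low
    P=[]
    if n=="top":
        for c in range(350,387,2):
            col=m[140:182,c]; r=np.argmax(col>150)
            P.append((c,140+r-1+(150-col[r-1])/(col[r]-col[r-1])))
    else:
        for r in range(270,320,2):
            row=m[r,396:460]; i=np.where(row>150)[0].max()
            P.append((396+i+(row[i]-150)/(row[i]-row[i+1]),r))
    f=fit(cast(d,P,.008))
    e=edge(d0,n); E=(*e["p"],*e["dir"])
    yb=-186
    nx=E[3]
    print(n,"front x",round(at(f,yb),1),"yaw",round(-np.degrees(np.arctan2(f[2],f[3])),2),"n,rms",f[4],round(float(f[5]),2),
      "edge x",round(at(E,yb),1),"yaw",round(-np.degrees(np.arctan2(E[2],E[3])),2),"overhang",round((at(f,yb)-at(E,yb))*nx,1))
    if n=="side":
        # hole centres
        g=(m[255:335,380:440]<140).astype(np.uint8)
        nc,l,st,ce=cv2.connectedComponentsWithStats(g)
        for i in range(1,nc):
            if 3<=st[i,4]<60: print("hole",st[i,4],(ce[i]+[380,255]).round(1),(cast(d,ce[i]+[380,255],.008)*1000).round(1))
E
python3 meas.py 3
```

```text
top front x 692.9 yaw -1.67 n,rms 19 0.25 edge x 668.9 yaw -2.02 overhang 24.0
side front x 697.6 yaw -2.41 n,rms 18 0.37 edge x 667.4 yaw -2.07 overhang 30.2
hole 3 [429.  280.7] [[ 717.3 -152.     8. ]]
hole 15 [435.5 280.7] [[ 733.3 -153.1    8. ]]
hole 9 [437.9 288.7] [[ 731.9 -180.     8. ]]
hole 44 [436.6 323.8] [[ 700.2 -285.8    8. ]]
hole 5 [438.2 333.4] [[ 696.7 -312.3    8. ]]
```

The views disagree by 6 mm on the overhang (24 mm against 30 mm), so I'll look at the raw edge profiles.

Run:
```python
from h import *
d=dict(np.load("side3.npz")); f=d["frame"]; d0=dict(np.load("side0.npz")); f0=d0["frame"]
for r in (285,295,310): print("front",r,[tuple(v) for v in f[r,418:434].tolist()])
for r in (285,310): print("edge0",r,f0[r,400:425].tolist())
t=dict(np.load("top3.npz"))["frame"]; t0=dict(np.load("top0.npz"))["frame"]
print("topfront",t[154:168,365].tolist()); print("topedge0",t0[163:178,370].tolist())
im=cv2.resize(f[250:345,370:450],None,fx=7,fy=6,interpolation=cv2.INTER_NEAREST)[:,:,::-1]; cv2.imwrite("pics/z3.png",im)
im=cv2.resize(t[145:225,335:435],None,fx=7,fy=7,interpolation=cv2.INTER_NEAREST)[:,:,::-1]; cv2.imwrite("pics/zt3.png",im)
```

```text
front 285 [(255, 252, 246), (254, 251, 245), (252, 247, 240), (244, 229, 213), (233, 203, 171), (229, 192, 150), (228, 191, 149), (224, 187, 146), (221, 183, 143), (219, 182, 142), (219, 183, 143), (219, 182, 141), (219, 182, 142), (219, 182, 142), (219, 182, 141), (219, 182, 142)]
front 295 [(247, 244, 238), (255, 252, 246), (255, 253, 247), (255, 252, 247), (255, 252, 247), (253, 247, 240), (240, 223, 206), (228, 196, 162), (224, 187, 147), (224, 187, 147), (223, 186, 146), (223, 186, 145), (220, 183, 142), (215, 178, 139), (214, 178, 139), (213, 177, 137)]
front 310 [(255, 255, 253), (255, 255, 253), (255, 255, 253), (255, 255, 253), (255, 255, 251), (255, 255, 252), (255, 255, 253), (255, 255, 253), (255, 255, 253), (255, 254, 247), (245, 234, 222), (224, 197, 173), (215, 179, 142), (214, 177, 138), (214, 177, 139), (214, 178, 140)]
edge0 285 [[97, 87, 81], [96, 86, 80], [97, 87, 80], [96, 87, 79], [95, 84, 77], [95, 84, 76], [96, 84, 78], [95, 85, 77], [94, 82, 75], [97, 85, 76], [119, 99, 83], [161, 129, 100], [178, 143, 109], [182, 148, 112], [192, 156, 117], [216, 177, 134], 
[... 319 characters left out ...]
91, 80, 72], [92, 81, 73], [93, 81, 72], [91, 78, 71], [93, 81, 72], [109, 93, 80], [158, 129, 102], [200, 162, 123], [210, 171, 130], [210, 170, 128], [210, 171, 129], [210, 171, 128], [210, 170, 128], [210, 170, 128]]
topfront [[180, 132, 93], [181, 133, 94], [179, 132, 93], [179, 134, 93], [179, 133, 93], [178, 131, 91], [179, 129, 89], [196, 165, 141], [232, 230, 221], [233, 231, 224], [233, 229, 221], [231, 228, 221], [234, 231, 223], [235, 232, 224]]
topedge0 [[198, 146, 101], [198, 146, 99], [198, 145, 99], [200, 148, 102], [199, 146, 101], [200, 146, 100], [190, 140, 97], [136, 101, 72], [56, 49, 44], [61, 51, 43], [65, 55, 47], [62, 52, 45], [63, 52, 45], [61, 52, 45], [61, 52, 45]]
```

View pics/z3.png

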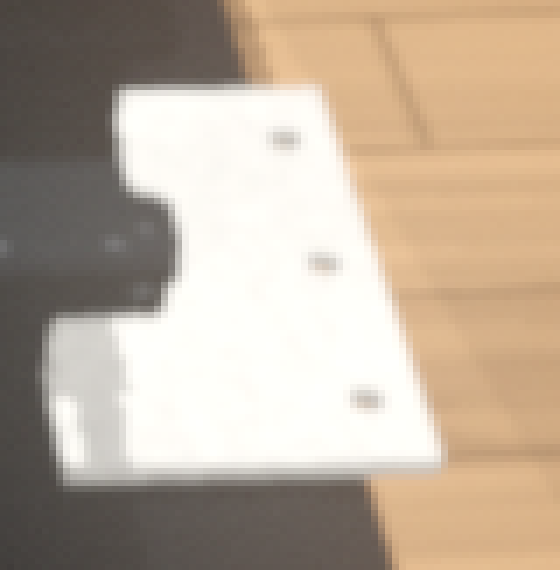

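View pics/zt3.png

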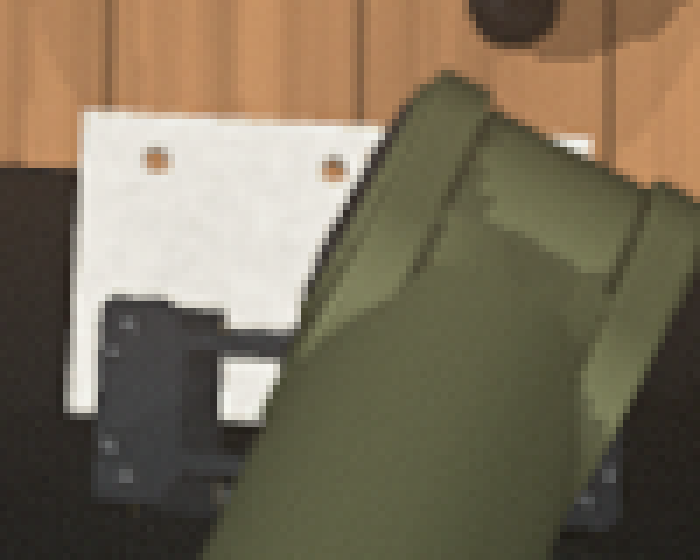

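The side-view threshold of 150 was at the wood's brightness, and the edge mask triggered about 1 px early. I'll redo both lines with half-level crossings.

```bash
cat > meas.py <<'E'
from h import *
import sys
k=sys.argv[1]
def fit(w):
    w=(w[:,:2]*1000).astype(np.float32)
    for _ in range(5):
        vx,vy,x0,y0=cv2.fitLine(w,cv2.DIST_HUBER,0,.01,.01).ravel()
        e=(w[:,0]-x0)*vy-(w[:,1]-y0)*vx; kk=abs(e)<max(.7,2.5*np.median(abs(e))); w=w[kk]
    if vy<0: vx,vy=-vx,-vy
    return x0,y0,vx,vy,len(w),e[kk].std()
at=lambda f,y: f[0]+(y-f[1])*f[2]/f[3]
yaw=lambda f: round(-np.degrees(np.arctan2(f[2],f[3])),2)
def cross(p,g):
    """sub-pixel half-level crossing near index g, levels 4..6 px away"""
    a,b=np.median(p[g-7:g-3]),np.median(p[g+4:g+8]); t=(a+b)/2; s=np.sign(b-a)
    for j in range(g-4,g+5):
        if s*(p[j]-t)<0<=s*(p[j+1]-t): return j+(t-p[j])/(p[j+1]-p[j])
def line(d,n,ch,ends,z,y0,y1):
    """refine line guess ends=(x0,x1) at y0,y1 (m)"""
    g=[]; im=d["frame"][...,ch].astype(float)
    pr=project(d,[[ends[0],y0,z],[ends[1],y1,z]]); P=[]
    if n=="top":
        a,b=sorted(pr.tolist()); 
        for c in range(int(a[0])+1,int(b[0]),1):
            q=cross(im[:,c],int(round(np.interp(c,[a[0],b[0]],[a[1],b[1]]))))
            if q is not None:P.append((c,q))
    else:
        a,b=sorted(pr.tolist(),key=lambda v:v[1])
        for r in range(int(a[1])+1,int(b[1]),1):
            q=cross(im[r],int(round(np.interp(r,[a[1],b[1]],[a[0],b[0]]))))
            if q is not None:P.append((q,r))
    return fit(cast(d,P,z))
if __name__=="__main__":
  oh=float(sys.argv[2])/1000
  yr={"top":(float(sys.argv[3]),-.10),"side":(-.275,-.10)}
  for n in ["top","side"]:
    d=dict(np.load(f"{n}{k}.npz")); d0=dict(np.load(f"{n}0.npz"))
    E=line(d0,n,0,(.668-.0357*.2,.668+.0357*.3),0,-.386,.114)
    fx=lambda y:.669+.0357*(y+.16)+oh
    y0,y1=yr[n]
    f=line(d,n,2,(fx(y0),fx(y1)),.008,y0,y1)
    print(n,"front yaw",yaw(f),"n,rms",f[4],round(float(f[5]),2),"| edge x@-.19",round(at(E,-190),1),"yaw",yaw(E),E[4],round(float(E[5]),2),
     "| overhang",round((at(f,-190)-at(E,-190))*E[3],1))
E
python3 meas.py 3 25 -.165
```

```text
top front yaw -2.13 n,rms 22 0.26 | edge x@-.19 670.1 yaw -1.98 178 0.32 | overhang 22.1
side front yaw -1.83 n,rms 49 0.18 | edge x@-.19 670.5 yaw -2.27 105 0.28 | overhang 23.7
```

With half-level crossings, overhang is 22 to 24 mm in both views and the board is nearly square. I'll push another 15 mm slowly, then re-measure.

Request:
{"fn": "step_arm", "kwargs": {"rows": [[[0,0,0.2],[-3,0,0],87],[[0,0,0.1],[-3,0,0],87],[[0,0,0],[-3,0,0],87],[[0,0,0],[-2,0,0],87],[[0,0,0],[-2,0,0],87],[[0,0,0],[-1,0,0],87],[[0,0,0],[0,0,0],87]]}}

```text
time: 6.98
position: [0.5749, -0.1862, 0.0115]
tool_rot: [-0.058, -3.139, -0.004]
ft_force: [-1.9, 0.2, 1.8]
grip_width: 1.003
```

```bash
python3 look.py 4; python3 meas.py 4 38 -.165
```

```text
t 6.98 pos [ 0.5749 -0.1862  0.0115] F [-1.9  0.2  1.8] M [-0.01  0.3  -0.02] grip 1.003
yaw -2.12 shift [-5.3 -3.6 -0.5] turn [ 0.13 -0.1  -0.08] q [-0.12  0.46  0.48  1.8  -0.25  0.95  2.  ]
top front yaw -2.09 n,rms 19 0.19 | edge x@-.19 670.1 yaw -1.98 178 0.32 | overhang 36.5
side front yaw -2.09 n,rms 45 0.17 | edge x@-.19 670.5 yaw -2.27 105 0.28 | overhang 37.3
```

Request:
{"fn": "step_arm", "kwargs": {"rows": [[[0,0,0],[-2,0,0],87],[[0,0,0],[-1,0,0],87],[[0,0,0],[0,0,0],87],[[0,0,0],[0,0,0],87]]}}

```text
time: 7.42
position: [0.5778, -0.1864, 0.0115]
tool_rot: [-0.059, -3.139, -0.004]
ft_force: [-1.8, -0.3, 1.4]
grip_width: 0.996
```

```bash
python3 look.py 5; python3 meas.py 5 40 -.165
```

```text
t 7.42 pos [ 0.5778 -0.1864  0.0115] F [-1.8 -0.3  1.4] M [ 0.05  0.33 -0.05] grip 0.996
yaw -2.14 shift [-2.4 -3.5 -0.5] turn [ 0.14 -0.1  -0.1 ] q [-0.12  0.46  0.48  1.79 -0.26  0.95  2.  ]
top front yaw -2.26 n,rms 19 0.17 | edge x@-.19 670.1 yaw -1.98 178 0.32 | overhang 39.3
side front yaw -2.14 n,rms 43 0.18 | edge x@-.19 670.5 yaw -2.27 105 0.28 | overhang 40.2
```

At 39.3 and 40.2 mm, the board is there. I'll back off, lift, and check it unobstructed.

Request:
{"fn": "step_arm", "kwargs": {"rows": [[[0,0,0],[8,0,0],87],[[0,0,0],[10,0,0],87],[[0,0,0],[10,0,-4],87],[[0,0,0],[10,0,-20],87],[[0,0,0],[10,0,-30],87],[[0,0,0],[10,0,-30],87],[[0,0,0],[10,0,-30],30],[[0,0,0],[0,0,0],0]]}}

```text
time: 8.18
position: [0.4997, -0.1836, 0.1278]
tool_rot: [-0.061, -3.135, -0.007]
ft_force: [1.0, -0.6, 0.3]
grip_width: 0.918
```

```bash
python3 look.py 6; python3 meas.py 6 40 -.165;python3 meas.py 6 40 -.25
```

```text
t 8.18 pos [ 0.4997 -0.1836  0.1278] F [ 1.  -0.6  0.3] M [ 0.   -0.1   0.02] grip 0.918
yaw -2.22 shift [-81.2  -3.7 115.3] turn [ 0.23 -0.36 -0.18] q [-0.19  0.16  0.54  1.88 -0.1   1.13  1.92]
top front yaw -2.25 n,rms 19 0.18 | edge x@-.19 670.1 yaw -1.98 178 0.32 | overhang 39.2
side front yaw -2.16 n,rms 43 0.18 | edge x@-.19 670.5 yaw -2.27 105 0.28 | overhang 40.3
top front yaw -2.02 n,rms 45 0.19 | edge x@-.19 670.1 yaw -1.98 178 0.32 | overhang 39.4
side front yaw -2.16 n,rms 43 0.18 | edge x@-.19 670.5 yaw -2.27 105 0.28 | overhang 40.3
```

View pics/top6.png

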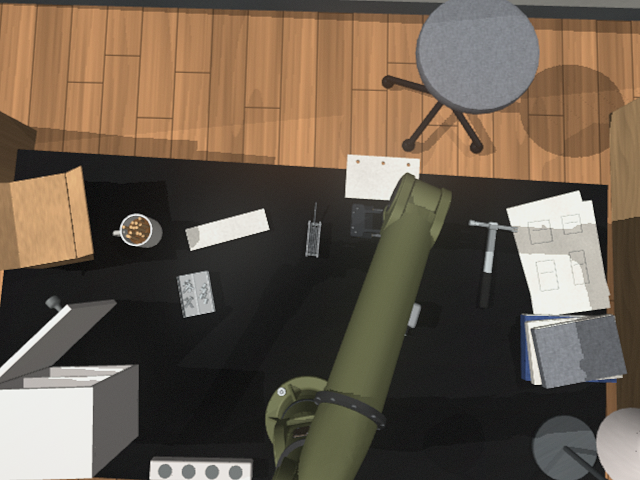

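View pics/side6.png

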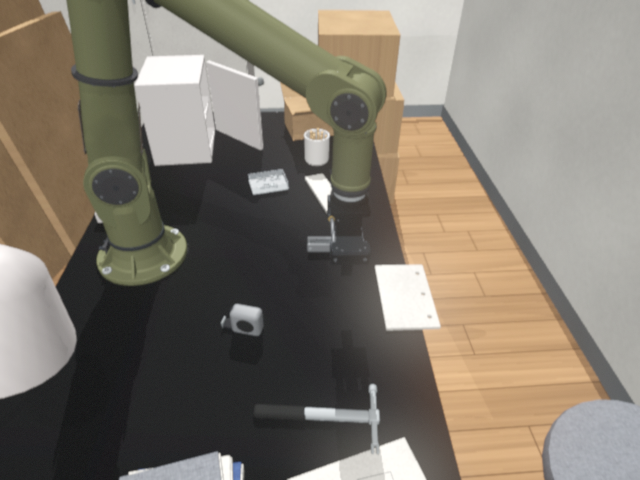

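Unobstructed, the overhang is 39.4 (top) and 40.3 mm (side). Board yaw is -2.0 to -2.2° against the edge at -2.0 to -2.3°. The board lies at (382,177) px in the top view with its holes over the floor, and the rest of the scene is unmoved. Next I'll press it well inside the edge.

```bash
python3 -c "
from h import *
d=dict(np.load('top6.npz'));print(cast(d,[[347,155],[419,159],[383,163]],.008).round(4))
goto((.628,-.194),-2.1,.06)"
```

```text
[[ 0.71   -0.0928  0.008 ]
 [ 0.7041 -0.2921  0.008 ]
 [ 0.6902 -0.1926  0.008 ]]
t 8.28 pos [ 0.4989 -0.1822  0.1238] F [ 0.6 -0.5 -1.3] M [ 0.01 -0.01  0.02] grip 0.837
yaw -2.16 shift [-130.1   -7.3   62.3] turn [ 0.29 -0.63 -0.05] q [-0.19  0.17  0.54  1.89 -0.1   1.12  1.92]
```

Request:
{"fn": "step_arm", "kwargs": {"rows": [[[0.1,-0.2,0],[-13,-1,0],60],[[0.1,-0.2,0],[-16,-1,0],60],[[0.1,-0.2,0],[-16,-1,0],60],[[0,0,0],[-16,-1,0],60],[[0,0,0],[-16,-1,5],60],[[0,0,0],[-16,-1,10],60],[[0,0,0],[-16,-1,15],60],[[0,0,0],[-14,0,15],60],[[0,0,0],[-5,0,10],60],[[0,0,0],[0,0,5],60],[[0,0,0],[0,0,0],60]]}}

```text
time: 9.2
position: [0.6212, -0.1899, 0.0444]
tool_rot: [-0.058, -3.122, -0.01]
ft_force: [-0.2, 0.5, 1.1]
grip_width: 0.69
```

```bash
python3 -c "
from h import *
goto((.628,-.193),-2.1,.016)"
```

```text
t 9.2 pos [ 0.6212 -0.1899  0.0444] F [-0.2  0.5  1.1] M [0.01 0.03 0.02] grip 0.69
yaw -2.13 shift [-7.5 -3.  28.3] turn [ 0.35 -1.08 -0.02] q [-0.12  0.51  0.49  1.64 -0.27  1.07  1.98]
```

Straighten the tilt, then descend.

Request:
{"fn": "step_arm", "kwargs": {"rows": [[[0.3,-1,0],[-6,-3,6],60],[[0,0,0],[0,0,6],60],[[0,0,0],[0,0,6],60],[[0,0,0],[0,0,2],60],[[0,0,0],[0,0,0],60]]}}

```text
time: 9.62
position: [0.6229, -0.1931, 0.0231]
tool_rot: [-0.061, -3.136, -0.004]
ft_force: [-0.3, 0.0, 0.4]
grip_width: 0.689
```

```bash
python3 -c "
from h import *
goto((.628,-.193),-2.1,.016)"
```

```text
t 9.62 pos [ 0.6229 -0.1931  0.0231] F [-0.3  0.   0.4] M [-0.02  0.    0.04] grip 0.689
yaw -2.23 shift [-5.2  0.3  7.1] turn [ 0.12 -0.29 -0.13] q [-0.11  0.53  0.48  1.66 -0.28  1.02  1.99]
```

Request:
{"fn": "step_arm", "kwargs": {"rows": [[[0.1,-0.3,0],[0,0,2],60],[[0,0,0],[0,0,2],60],[[0,0,0],[0,0,1.5],60],[[0,0,0],[0,0,1],60],[[0,0,0],[0,0,0],60]]}}

```text
time: 10.03
position: [0.6232, -0.1933, 0.0179]
tool_rot: [0.061, 3.138, 0.001]
ft_force: [0.7, -0.0, 0.1]
grip_width: 0.688
```

```bash
python3 -c "
from h import *
goto((.623,-.193),-2.1,.016)"
```

```text
t 10.03 pos [ 0.6232 -0.1933  0.0179] F [ 0.7 -0.   0.1] M [ 0.04 -0.02  0.01] grip 0.688
yaw -2.24 shift [0.2 0.3 1.9] turn [ 0.02  0.16 -0.14] q [-0.11  0.53  0.48  1.67 -0.28  1.    2.  ]
```

Request:
{"fn": "step_arm", "kwargs": {"rows": [[[0,0.1,0],[0,0,1.5],60],[[0,0,0],[0,0,1.5],60],[[0,0,0],[0,0,1.5],60]]}}

```text
time: 10.28
position: [0.6236, -0.1934, 0.0165]
tool_rot: [0.061, 3.14, 0.002]
ft_force: [-5.0, 1.5, 11.8]
grip_width: 0.691
```

Request:
{"fn": "step_arm", "kwargs": {"rows": [[[0,0,0],[0,0,3],60],[[0,0,0],[0,0,3],60]]}}

```text
time: 10.45
position: [0.6236, -0.1935, 0.0165]
tool_rot: [0.062, 3.141, 0.006]
ft_force: [-8.7, 4.6, 20.0]
grip_width: 0.686
```

Pressing at 20 N, but with a sideways component that I want to reduce.

Request:
{"fn": "step_arm", "kwargs": {"rows": [[[0,0,0],[0.7,0.3,4],60],[[0,0,0],[0.7,0.3,4],60]]}}

```text
time: 10.62
position: [0.6236, -0.1935, 0.0165]
tool_rot: [0.063, 3.139, 0.009]
ft_force: [-8.8, 2.9, 23.1]
grip_width: 0.691
```

```bash
python3 look.py 7; python3 meas.py 7 40 -.165
```

```text
t 10.62 pos [ 0.6236 -0.1935  0.0165] F [-8.8  2.9 23.1] M [ 0.22  2.   -0.26] grip 0.691
yaw -2.3 shift [43.8  1.7  4.4] turn [ 0.32  0.13 -0.26] q [-0.1   0.54  0.48  1.67 -0.29  1.    2.  ]
top front yaw -2.26 n,rms 19 0.2 | edge x@-.19 670.1 yaw -1.98 178 0.32 | overhang 39.2
side front yaw -2.61 n,rms 29 0.29 | edge x@-.19 670.5 yaw -2.27 105 0.28 | overhang 40.7
```

Request:
{"fn": "step_arm", "kwargs": {"rows": [[[0,0,0],[1.6,0.6,4.5],60],[[0,0,0],[1.6,0.6,4.5],60],[[0,0,0],[1.6,0.6,4.5],60]]}}

```text
time: 10.97
position: [0.6236, -0.1935, 0.0165]
tool_rot: [0.064, 3.129, 0.01]
ft_force: [-6.9, 2.7, 22.6]
grip_width: 0.692
```

```bash
python3 look.py 8; python3 meas.py 8 40 -.165
```

```text
t 10.97 pos [ 0.6236 -0.1935  0.0165] F [-6.9  2.7 22.6] M [ 0.12  1.63 -0.25] grip 0.692
yaw -2.35 shift [43.7  1.7  4. ] turn [ 0.36  0.68 -0.31] q [-0.1   0.53  0.48  1.68 -0.29  0.99  2.  ]
top front yaw -2.26 n,rms 19 0.19 | edge x@-.19 670.1 yaw -1.98 178 0.32 | overhang 39.2
side front yaw -2.51 n,rms 34 0.31 | edge x@-.19 670.5 yaw -2.27 105 0.28 | overhang 40.7
```

View pics/side8.png

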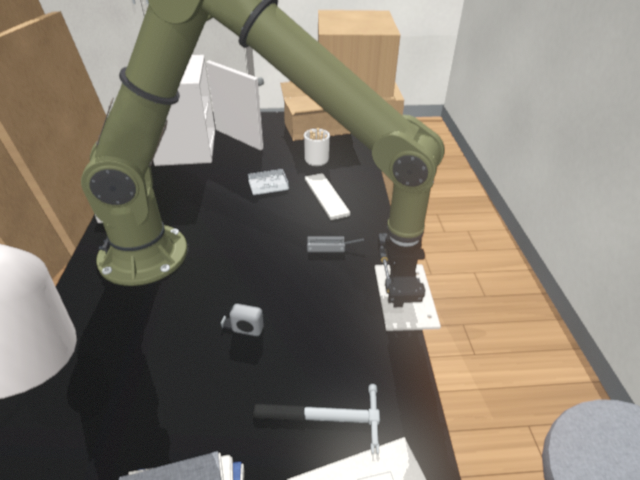

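View pics/top8.png

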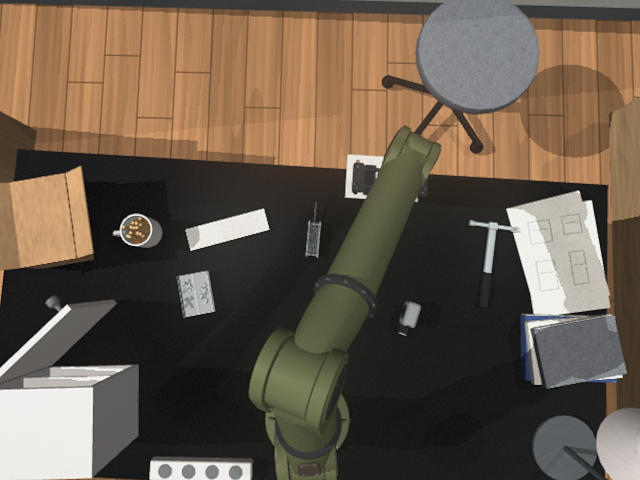

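The side view is partly hidden by the gripper, which explains its noisier fit. In the top view the board hasn't moved. I'll check that the force stays steady over time with the target held, then hand in.

```bash
python3 - <<'E'
from bench import status, optics
for i in range(10): optics.get_image("top")
s=status.get_state(); print(s["time"],s["position"].round(4),s["ft_force"].round(1),abs(s["qd"]).max().round(4))
for i in range(10): optics.get_image("top")
s=status.get_state(); print(s["time"],s["position"].round(4),s["ft_force"].round(1))
E
python3 look.py 9; python3 meas.py 9 40 -.165
```

```text
11.5667 [ 0.6235 -0.1934  0.0165] [-7.1  2.  21.7] 0.0031
12.0667 [ 0.6236 -0.1935  0.0165] [-7.2  3.7 22.6]
t 12.07 pos [ 0.6236 -0.1935  0.0165] F [-7.2  3.7 22.6] M [ 0.09  1.7  -0.23] grip 0.688
yaw -2.34 shift [43.7  1.6  4. ] turn [ 0.36  0.68 -0.3 ] q [-0.1   0.53  0.48  1.68 -0.29  0.99  2.  ]
top front yaw -2.37 n,rms 19 0.2 | edge x@-.19 670.1 yaw -1.98 178 0.32 | overhang 39.1
side front yaw -2.49 n,rms 34 0.31 | edge x@-.19 670.5 yaw -2.27 105 0.28 | overhang 40.6
```

Force and pose stay steady over a full second, so I'm handing in.

```bash
python3 -c "
from bench import order
print(order.close_job())"
```

```text
the job is handed in; nothing more can be done
None
```

I slid the board holes first past the far desk edge, pushing its plain long side with the two open fingertips and turning it square on the way. I then pressed it down about 47 mm inside the edge and handed in at about 12 s, still holding it.

- **Overhang:** the unobstructed check gave 39.4 mm (top view) and 40.3 mm (side view). The last look, with the gripper in the way, gave 39.1 and 40.6 mm.
- **Squareness:** in the unobstructed check the board was at -2.0 to -2.2° and the edge at -2.0 to -2.3°. The last look read the board at -2.4 to -2.5°, but with part of its front side hidden.
- **Press:** about 22 N down with about 7 N sideways, and force and position stayed steady over a second. I tried to remove the sideways part and only reduced it from about 9 N, but the board did not slip.
- **Other objects:** the rail, tools, mug and tray look unmoved in the pictures; I did not measure them.
- **Disagreements:** my first overhang reading differed by 6 mm between the views because of a bad brightness threshold. After I fixed it they agreed to within about 1.5 mm. The finger position alone, going by nominal pad width, suggested about 3 mm less overhang than the cameras; I went with the cameras.

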